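# Unstack finished parts onto their gauges

## Task

Take the stack of finished parts apart and set each part on the gauge that measures it: the ring flat on the bore gauge, over its contact nose; the flanged hub centred on the rotary table, flange down; the drilled block on the rest of the bench micrometer, midway between the anvils with its bored faces squarely toward them; and the flat plate slid under the probe of the dial comparator so that it lies flat on the granite with the probe over it, well inside its edges. Do not tip a part over or knock the dial.

Things in the scene. Friction and masses are not known exactly. Their poses are not given: they have to be found in the camera images.
- plate: Flat aluminium plate, 160 x 50 x 15 mm, with a small hole at each corner (0.32 kg); bottom of the stack, lying on the bench. Origin at the centre of its underside; x along the 160 mm length, y along the 50 mm width, z up. At the start the hub stands on one half of it and the block on the other (either way round), each 42 mm from the middle, both at 15 mm height.
- hub: Steel flanged hub (0.36 kg), standing flange down on the plate: flange 64 mm diameter and 10 mm thick, above it a plain round boss 28 mm diameter up to 42 mm total height. Origin at the centre of the flange's underside, z up along the axis. At the start the ring lies on its flange, round the boss; the flange overhangs the plate's sides by 7 mm.
- ring: Plain steel ring (0.19 kg): outside diameter 56 mm, bore 38 mm, 18 mm high. Origin at the centre of its underside, z up along the axis. At the start it lies on the hub's flange round the boss, which stands 14 mm above the ring's top.
- block: Dark steel bearing block (0.45 kg), 34 x 46 x 44 mm (x, y, z), a 25 mm bore shown on its two x faces and two small holes in its top in line along y (15 mm either side of the middle). Origin at the centre of its underside. At the start it stands on the plate with its x axis about along the plate's x.
- comparator: Dial comparator stand (fixed): dark granite base 200 mm (x) x 110 mm (y), its flat top 40 mm above the bench. Origin on the bench under the probe, at the middle of the base; the base reaches 100 mm before and behind it. A round column (28 mm diameter, foot 48 mm, top 220 mm above the bench) stands on the base 72 mm behind the probe in +x and carries the dial on a clamp arm. The -x side, the front, towards which the dial faces, is open, and so are both sides.
- dial: Dial indicator on the comparator (fixed, delicate), round, 58 mm diameter, 24 mm thick in x, its underside 44 mm and its top 109 mm above this origin. Origin at the lowest point of its thin probe (8 mm diameter at most), which ends 24 mm above the granite, so the 15 mm plate passes under it with 9 mm to spare.
- bore_gauge: Bench bore gauge (fixed): grey housing 110 x 96 mm, 52 mm high, with a small dial on its front (-x), and on top a round steel rest table 90 mm diameter whose flat top is 66 mm above the bench. At its centre stands a contact nose 22 mm in diameter and 14 mm high. Origin on the bench under the nose's axis.
- rotary_table: Rotary table (fixed): round cast base, on it a round steel disc 120 mm diameter with ring grooves, its flat top 64 mm above the bench; small crank low at its +x side. Origin on the bench under the disc's centre.
- bench_micrometer: Bench micrometer (fixed): low cast bed 200 mm long (y) and 70 mm wide (x); two stocks 40 mm wide in x and 84 mm high carry facing anvils on the y axis, 66 mm above the bench, with a 56 mm gap between their ends. In the gap a flat rest 64 (x) x 50 (y) mm, its top 48 mm above the bench. Origin on the bench under the middle of the rest; both x sides are open.
Things that resemble listed ones, but are neither listed nor needed, are in the scene too. Leave any orange look-alike of the bore_gauge alone.

How it is judged (in metres and radians):
At the end, for the whole second after the job is handed in: All parts level, at rest on their seats: probe over the plate, 10 mm in from its ends and 8 mm from its sides; ring within 10 mm of the nose axis; hub within 12 mm of the disc centre; block within 10 mm of midway between the anvils, 12 mm of their line, bored faces to them within 0.2 rad (linear speed of each of plate, hub, ring, block below 0.01 m/s and angular speed of each of plate, hub, ring, block below 0.1 rad/s and angle between each of plate, hub, ring, block's own z axis and vertical below 0.06 rad and z of plate in the frame of comparator between 0.037 and 0.043 m and x of dial in the frame of plate between -0.07 and 0.07 m and y of dial in the frame of plate between -0.017 and 0.017 m and z of ring in the frame of bore_gauge between 0.063 and 0.069 m and horizontal distance between ring and bore_gauge below 0.01 m and z of hub in the frame of rotary_table between 0.061 and 0.067 m and horizontal distance between hub and rotary_table below 0.012 m and z of block in the frame of bench_micrometer between 0.045 and 0.051 m and x of block in the frame of bench_micrometer between -0.012 and 0.012 m and y of block in the frame of bench_micrometer between -0.01 and 0.01 m and angle between the x axis of block and the y axis of bench_micrometer, either way round below 0.2 rad); the robot touches nothing.
It fails at once if the dial indicator is knocked (more than 10 N) (contact force between dial and anything else above 10 N).
It fails at once if a part is tipped over (more than 0.7 rad) (angle between any of plate, hub, ring, block's own z axis and vertical above 0.7 rad).
It also fails if it takes over 136 s, if anything falls off the work surface, if the arm or the gripper's body presses on something with over 40 N, if the wrist force passes 120 N, or if a joint passes its speed limit or range.

## Robot

A 6-joint arm with a two-finger parallel gripper is mounted at the origin on the work surface. World frame = base frame: x ahead of the robot, y to its left, z up, the work surface at z = 0. Lengths are in mm, angles in rad, forces in N, time in s.
With the tool pointing down it reaches from about 400 to 925 mm from the base axis. Payload 12.5 kg.
Tool frame: the origin (TCP) lies midway between the tips of the shut fingers; the grasp point (between the pads) lies 19 mm behind it; z points along the fingers, y is the direction in which the jaws open and shut (so a half turn about z gives the same grasp; the last joint's range is limited). The gripper opens to 95 mm and grips with 3 to 60 N. Pads are 20 mm wide; open, the fingers measure 119 mm over their backs; the gripper's body (75 mm by 180 mm) begins 59 mm behind the grasp point.
Start: joints at [1.014, 0.491, 1.559, -0, 1.092, -0.106], TCP at [272.29, 562.588, 214.661] pointing down, gripper open.
Joint ranges: [-3.1, 3.1], [-0.84, 2.19], [0.05, 2.79], [-1.13, 4.28], [0.06, 2.93], [-2.69, 2.69]. Speed limits (rad/s): [2.22, 2.22, 2.79, 3.14, 3.14, 3.14].

## Interface

Orientations are given as [roll, pitch, yaw] about the fixed x, y, z axes, in that order (R = Rz(yaw) Ry(pitch) Rx(roll)).
In Python, from cell import * gives the robot as it stands. The module is installed in compiled form; this text tells all that it offers.
- The arm moves only by the tool carry_out, never from a script. Its argument "moves" is a list of rows, each an object of numbers: "dx", "dy", "dz": the shift along the tool's x, y, z in m; "twist": the turn about the tool's z in degrees. A call has 1 to 5 rows; each row is the pose to reach, as a shift and turn from the pose commanded when the call began, along the tool's axes at that moment; what a row does not reach only later rows make up. A row lasts 1/10 s, in which the tool goes at most 50 mm and 8.59 degrees, less where a joint would pass 70% of its speed; a pose out of reach is approached as far as the arm can. A call with a gripper value outside its range is refused whole. "grip" is the finger opening in m, from 0 to 0.0951, set as the call begins (left out, the last holds). The fingers move at their own pace and stop on an object; the grip force is fixed at half the most. Time passes only in rows, so rows that repeat a pose let the fingers close. It gives the time, the measured TCP pose, the force and the opening at its end, in the units of the state.
- state(): the state, without advancing time (a new reading comes with each control period).
- read_camera(name): name is "scene" or "top"; returns (picture, depth): 384x512x3 uint8, red, green, blue; 384x512 float32, mm along the optical axis (not along the pixel's ray), 0 where there is no reading.
- camera_info(name): a dict with "mtx" (3x3 intrinsics, pixels), "R" (3x3) and "t" (3): a world point X has camera coordinates R X + t. Camera axes: x right, y down, z forward; pixel columns grow to the right and rows downward; lengths in mm; the calibration is good to about 2 mm. A picture is of the moment at which its call begins. camera_info takes no time and is no camera call.
- job_done(): hands the job in, once; it reports no verdict.
The state is a dict: "t": time; "joints": joint angles; "qvel": joint speeds; "tau": joint torques, N m; "eef_pos": TCP position; "tcp_rot": TCP orientation; "ft_force": force on the tool from outside, world axes, zero at the start; "moment": the same for the moment, N m; "opening": opening from 0.0 (shut) to 1.0 (fully open).
Only numpy, scipy, OpenCV 4.12 (cv2) and the standard library are available. Lean on these libraries where they do the work, as an engineer would, in place of code of your own. Each camera call takes 0.05 s, during which the arm holds its last target. There are 200 camera calls.

## Working session

There is one attempt and no reset: what is moved stays moved. The work goes in short steps, Python scripts to look and compute and a tool call to move; the robot and the scene stay as the last step left them, time stands still between calls to the robot, and variables do not carry over. Pictures are saved under pics/ and viewed, about 12 in all and at most 16, crops included, and the job is handed in when it is done.

Besides the shell and the picture viewer there is one more tool, called after "Request:" in YAML: its name, and indented under it one key for each argument. carry_out: Moves the arm, as the interface text tells. Its arguments: {"type":"object","properties":{"moves":{"type":"array","items":{"type":"object","properties":{"dx":{"type":"number"},"dy":{"type":"number"},"dz":{"type":"number"},"twist":{"type":"number"}}}},"grip":{"type":"number"}},"required":["moves"]}

```bash
mkdir -p pics
python3 - <<'E'
from cell import *
import cv2,numpy as np
for n in("scene","top"):
    p,d=read_camera(n); cv2.imwrite(f"pics/{n}0.png",cv2.resize(p[:,:,::-1],None,fx=1.5,fy=1.5)); np.savez(f"{n}0.npz",p=p,d=d)
    c=camera_info(n);print(n,c["mtx"].round(1).tolist(),c["R"].round(3).tolist(),c["t"].round(0))
print(state())
E
```

```text
scene [[347.3, 0.0, 256.1], [0.0, 347.3, 190.7], [0.0, 0.0, 1.0]] [[0.764, 0.645, 0.001], [0.552, -0.653, -0.518], [-0.334, 0.396, -0.855]] [-464. -184. 1523.]
top [[390.3, 0.0, 254.8], [0.0, 390.3, 194.6], [0.0, 0.0, 1.0]] [[-0.018, -1.0, -0.001], [-0.971, 0.017, -0.238], [0.238, -0.003, -0.971]] [ 132.  542. 1146.]
{'t': 0.1, 'joints': array([ 1.01440090e+00,  4.91516487e-01,  1.55938757e+00, -7.52031384e-06,
        1.09170682e+00, -1.05575894e-01]), 'qvel': array([-0.00233423, -0.00111075, -0.00234946, -0.00043321,  0.00160553,
       -0.00133688]), 'tau': array([ 1.15897798e-03, -6.13625550e+01, -2.58606362e+01,  6.93520065e-02,
        4.69906814e-02, -1.08317197e-04]), 'eef_pos': array([272.16746654, 562.38762518, 214.1098174 ]), 'tcp_rot': array([-3.14057940e+00, -1.00667303e-04,  2.69077654e+00]), 'ft_force': array([0.06376104, 0.59289797, 0.02992618]), 'moment': array([-0.00557392,  0.00210861,  0.0072911 ]), 'opening': 0.9986940986859514}
```

View pics/scene0.png

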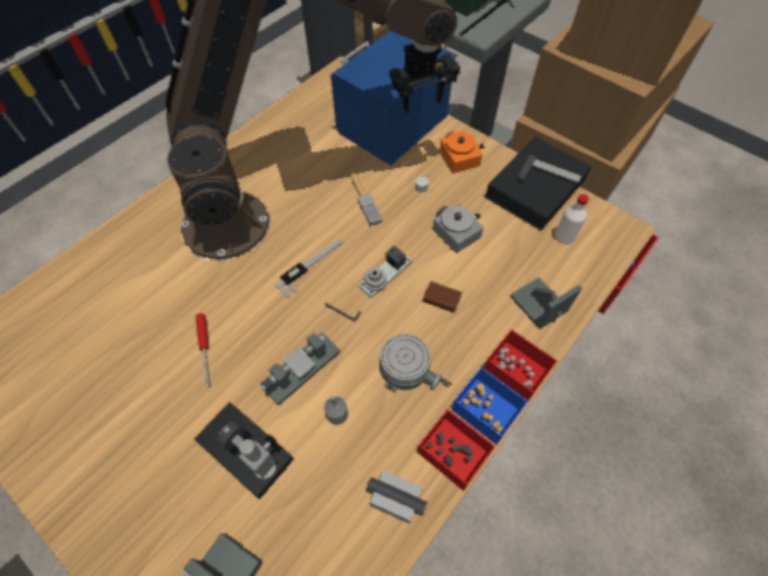

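View pics/top0.png

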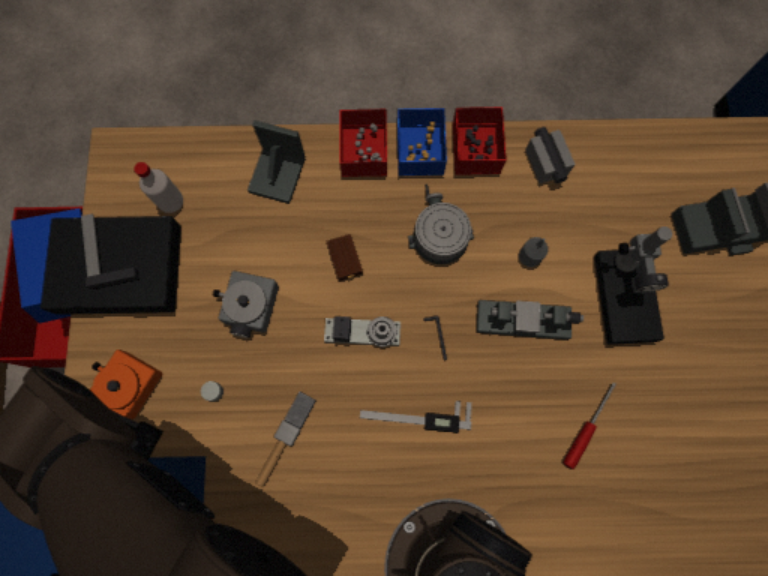

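Candidates (top picture, 1.5x pixels):
- Bore gauge: grey at (245,302). The orange look-alike at (125,383) is to be left alone.
- Stack at (362,331).
- Rotary table at (442,232).
- Micrometer at (527,318). The grey vee block at (550,157) could be confused with it.
- Comparator at (630,290). The stand at (720,220) is a distractor.
- Small cylinder at (533,250): another distractor.

Next I'll measure with the depth image.

```bash
cat > h.py <<'E'
import numpy as np,cv2
from cell import *
def cloud(n,p=None,d=None):
    if d is None: p,d=read_camera(n)
    c=camera_info(n);v,u=np.mgrid[:384,:512]
    r=np.linalg.inv(c["mtx"])@np.stack([u.ravel(),v.ravel(),np.ones(u.size)])
    X=(c["R"].T@(r*d.ravel()-np.asarray(c["t"]).reshape(3,1))).T.reshape(384,512,3)
    X[d==0]=np.nan
    return p,X
def sel(X,box,z0,z1):
    u0,v0,u1,v1=[int(b/1.5) for b in box]
    m=np.zeros(X.shape[:2],bool);m[v0:v1,u0:u1]=1
    return m&(X[...,2]>z0)&(X[...,2]<z1)
def rep(name,X,box,z0,z1):
    m=sel(X,box,z0,z1);P=X[m].astype(np.float32)
    if len(P)<4: print(name,len(P));return
    (c,s,a)=cv2.minAreaRect(P[:,:2]);e=cv2.minEnclosingCircle(P[:,:2])
    print(name,len(P),"mean",P.mean(0).round(1),"rect",np.round(c,1),np.round(s,1),round(a,1),"circ",np.round(e[0],1),round(e[1],1))
E
python3 - <<'E'
from h import *
z=np.load("top0.npz");p,X=cloud("top",z["p"],z["d"])
rep("bg table",X,(200,250,300,350),61,71)
rep("bg nose",X,(200,250,300,350),76,84)
rep("bg housing",X,(200,250,300,350),46,56)
rep("rot",X,(390,185,490,280),59,69)
rep("plate",X,(300,300,420,360),10,20)
rep("ring",X,(350,300,420,360),38,48)
rep("boss",X,(350,300,420,360),52,62)
rep("flange",X,(350,300,420,360),21,29)
rep("block",X,(310,300,362,360),53,65)
rep("rest",X,(460,290,600,350),44,52)
rep("stocks",X,(460,290,600,350),79,90)
rep("stock1",X,(460,290,527,350),79,90)
rep("stock2",X,(527,290,600,350),79,90)
rep("bed",X,(460,290,600,350),15,40)
rep("granite",X,(580,220,680,360),36,44)
rep("column",X,(580,200,700,360),210,230)
rep("dial",X,(580,200,700,360),150,178)
im=p[185:260,130:450,::-1]
cv2.imwrite("pics/c1.png",cv2.resize(p[100:260,140:300,::-1],None,fx=3.7,fy=3.7,interpolation=cv2.INTER_CUBIC))
cv2.imwrite("pics/c2.png",cv2.resize(p[130:240,300:460,::-1],None,fx=4.5,fy=4.5,interpolation=cv2.INTER_CUBIC))
E
```

```text
Traceback (most recent call last):
  File "h.py", line 17, in rep
    (c,s,a)=cv2.minAreaRect(P[:,:2]);e=cv2.minEnclosingCircle(P[:,:2])
            ~~~~~~~~~~~~~~~^^^^^^^^^
cv2.error: OpenCV(4.12.0) /io/opencv/modules/imgproc/src/convhull.cpp:143: error: (-215:Assertion failed) total >= 0 && (depth == CV_32F || depth == CV_32S) in function 'convexHull'
```

```bash
sed -i 's/P=X\[m\].astype(np.float32)/P=X[m].astype(np.float32);Q=np.ascontiguousarray(P[:,:2])/;s/minAreaRect(P\[:,:2\])/minAreaRect(Q)/;s/minEnclosingCircle(P\[:,:2\])/minEnclosingCircle(Q)/' h.py
cat > m0.py <<'E'
from h import *
z=np.load("top0.npz");p,X=cloud("top",z["p"],z["d"])
rep("bg table",X,(200,250,300,350),61,71)
rep("bg nose",X,(200,250,300,350),76,84)
rep("bg housing",X,(200,250,300,350),46,56)
rep("rot",X,(390,185,490,280),59,69)
rep("plate",X,(300,300,420,360),10,20)
rep("ring",X,(350,300,420,360),38,48)
rep("boss",X,(350,300,420,360),52,62)
rep("flange",X,(350,300,420,360),21,29)
rep("block",X,(310,300,362,360),53,65)
rep("rest",X,(460,290,600,350),44,52)
rep("stocks",X,(460,290,600,350),79,90)
rep("stock1",X,(460,290,527,350),79,90)
rep("stock2",X,(527,290,600,350),79,90)
rep("bed",X,(460,290,600,350),15,40)
rep("granite",X,(580,220,680,360),36,44)
rep("column",X,(580,200,700,360),210,230)
rep("dial",X,(580,200,700,360),150,178)
cv2.imwrite("pics/c1.png",cv2.resize(p[100:260,140:300,::-1],None,fx=3.7,fy=3.7,interpolation=cv2.INTER_CUBIC))
cv2.imwrite("pics/c2.png",cv2.resize(p[130:240,300:460,::-1],None,fx=4.5,fy=4.5,interpolation=cv2.INTER_CUBIC))
E
python3 m0.py
```

```text
bg table 589 mean [529.5 409.3  66.7] rect [529.8 409.6] [88.4 87.1] 3.3 circ [530.3 409.1] 45.0
bg nose 37 mean [529.6 409.6  79.4] rect [530.2 409.9] [20.3 19.5] 41.9 circ [529.2 411.4] 11.7
bg housing 405 mean [536.8 401.1  51.4] rect [528.8 410.2] [ 96.7 129. ] 75.3 circ [534.4 406.8] 70.9
rot 988 mean [680.9  -7.3  65. ] rect [681.8  -7.7] [117.7 119.5] 52.7 circ [681.8  -6.3] 60.9
plate 326 mean [471.6 179.1  15.6] rect [472.  168.3] [159.8  51.3] 86.5 circ [474.1 167.5] 81.9
ring 131 mean [469.8 129.6  43.4] rect [467.6 145.2] [54.4 89.4] 8.2 circ [475.1 147.2] 46.6
boss 64 mean [469.6 127.3  57.7] rect [473.6 153.7] [80.4 24.9] 80.5 circ [479.  152.8] 40.8
flange 89 mean [462.2 127.5  25.4] rect [476.6 139.4] [92.7 62.5] 62.0 circ [471.  143.9] 49.2
block 166 mean [473.  209.6  59.8] rect [473.2 209.6] [34. 45.] 86.0 circ [473.2 209.4] 26.5
rest 319 mean [ 490.3 -177.    48.3] rect [ 492.4 -174.7] [133.2  64.5] 85.9 circ [ 479.5 -173.9] 66.9
stocks 224 mean [ 490.7 -180.5   83.9] rect [ 491.1 -186.7] [175.9  40.3] 84.5 circ [ 489.8 -186.6] 88.0
stock1 107 mean [ 496.6 -120.5   84.1] rect [ 497.2 -115.6] [33.3 39.1] 85.6 circ [ 496.5 -120.2] 21.3
stock2 117 mean [ 485.3 -235.4   83.7] rect [ 482.1 -245.1] [54.8 39.6] 70.1 circ [ 484.7 -245.4] 29.0
bed 638 mean [ 485.3 -164.6   21. ] rect [ 494.1 -211.3] [ 98.  273.1] 4.2 circ [ 512.1 -210. ] 140.0
granite 1500 mean [ 517.3 -393.1   40.6] rect [ 537.4 -398.6] [200.3 112.6] 2.6 circ [ 535.2 -398. ] 111.2
column 90 mean [ 607.9 -395.9  219.7] rect [ 609.2 -396.8] [25.8 27.3] 61.2 circ [ 609.2 -396.6] 15.0
dial 317 mean [ 570.8 -392.6  159.7] rect [ 578.1 -397.1] [107.2  53.4] 2.5 circ [ 578.5 -397.9] 56.3
```

View pics/c1.png

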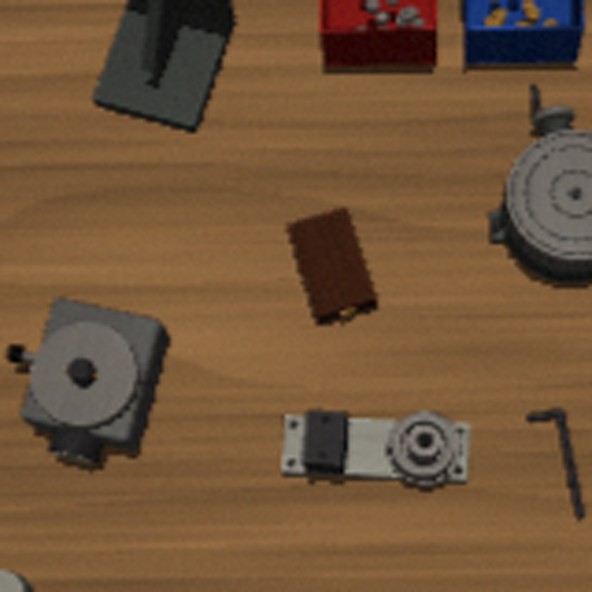

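View pics/c2.png

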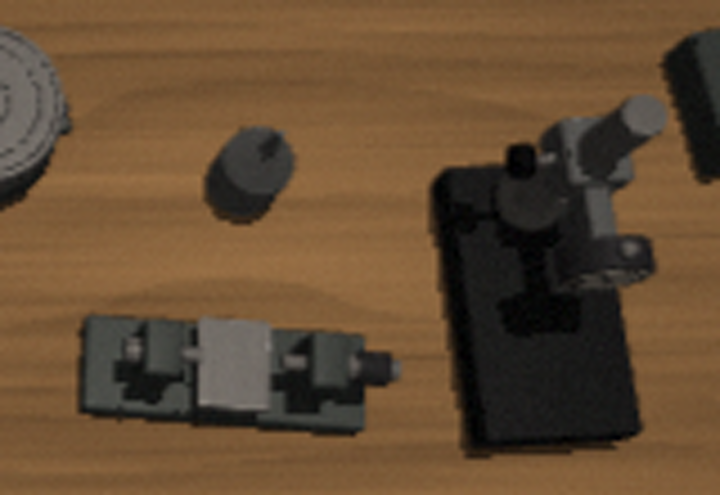

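Crop c1 shows the grey gauge with its nose at (82,372). The stack's plate spans x 283–468, with the block at (326,445) and ring and hub at (425,447). Crop c2 shows the micrometer rest at (235,365) and the comparator, with its dial front at about (605,265) and open towards the image bottom (-x). Now a last refinement of the ring and micrometer.

```bash
cat > m1.py <<'E'
from h import *
z=np.load("top0.npz");p,X=cloud("top",z["p"],z["d"])
Xh=X.copy();Xh[X[...,1]>165]=np.nan
for n,a,b in(("ring",38,48),("boss",52,62),("flange",21,29),("hub>20",20,70)):rep(n,Xh,(350,300,420,360),a,b)
g=p.mean(2)
m=sel(X,(490,290,565,350),45,51)&(g>90)
Xr=X.copy();Xr[~m]=np.nan;rep("rest",Xr,(0,0,768,576),40,60)
Xl=X.copy();Xl[abs(X[...,0]-490)>36]=np.nan
rep("stock1",Xl,(470,290,520,350),80,90);rep("stock2",Xl,(540,290,563,350),80,90)
rep("bed+",X,(465,290,585,350),18,30)
# dial neighbourhood
rep("dial",X,(620,240,680,300),112,173)
E
python3 m1.py
```

```text
ring 127 mean [469.3 127.7  43.4] rect [469.9 128.1] [53.9 53.3] 47.3 circ [470.5 127.5] 27.9
boss 63 mean [469.2 126.3  57.7] rect [468.9 126.5] [24.7 24.4] 88.9 circ [469.5 126.7] 13.5
flange 86 mean [461.7 125.3  25.4] rect [471.7 126.8] [65.7 62.3] 24.9 circ [471.3 129.9] 35.5
hub>20 319 mean [467.  126.2  40.4] rect [468.2 127.7] [60.  70.3] 7.4 circ [468.4 128.9] 37.2
rest 254 mean [ 492.5 -178.1   48.3] rect [ 492.9 -178. ] [47.9 63. ] 85.7 circ [ 493.6 -177.7] 38.4
stock1 104 mean [ 496.6 -120.5   84.3] rect [ 496.8 -115.6] [33.3 38.4] 85.6 circ [ 496.5 -120.2] 21.3
stock2 76 mean [ 486.2 -228.9   84.4] rect [ 487.1 -228.5] [19.1 40.2] 84.0 circ [ 487.1 -231.4] 20.7
bed+ 531 mean [ 486.4 -163.    21.3] rect [ 491.7 -176.4] [199.   70.2] 84.5 circ [ 490.1 -176.3] 104.3
dial 558 mean [ 569.8 -387.7  149.4] rect [ 574.8 -385.5] [104.5  72.4] 5.1 circ [ 571.2 -385.6] 59.3
```

Request:
carry_out:
  moves:
    - {"dx":-0.03,"dy":-0.025,"twist":8}
    - {"dx":-0.06,"dy":-0.05,"twist":16}
    - {"dx":-0.09,"dy":-0.075,"twist":24}
    - {"dx":-0.12,"dy":-0.1,"twist":32}
    - {"dx":-0.15,"dy":-0.125,"twist":40}
  grip: 0.095

```text
schema error: expected keys dx, dy, dz, twist
```

Request:
carry_out:
  moves:
    - {"twist":8}
    - {"twist":16}
    - {"twist":24}
    - {"twist":27.7}
    - {"twist":27.7}

```text
schema error: expected keys dx, dy, dz, twist
```

Request:
carry_out:
  moves:
    - {"dx":-0.03,"dy":-0.025,"dz":0,"twist":8}
    - {"dx":-0.06,"dy":-0.05,"dz":0,"twist":16}
    - {"dx":-0.09,"dy":-0.075,"dz":0,"twist":24}
    - {"dx":-0.12,"dy":-0.1,"dz":0,"twist":32}
    - {"dx":-0.15,"dy":-0.125,"dz":0,"twist":40}
  grip: 0.095

```text
t: 0.6
eef_pos: [353.1, 383.2, 214.5]
tcp_rot: [-3.141, 0.0, 1.987]
ft_force: [-0.1, 0.2, 1.1]
opening: 0.996
```

Request:
carry_out:
  moves:
    - {"dx":0,"dy":0,"dz":0,"twist":8}
    - {"dx":0,"dy":0,"dz":0,"twist":16}
    - {"dx":0,"dy":0,"dz":0,"twist":24}
    - {"dx":0,"dy":0,"dz":0,"twist":27.7}
    - {"dx":0,"dy":0,"dz":0,"twist":27.7}

```text
t: 1.1
eef_pos: [352.8, 384.6, 214.4]
tcp_rot: [-3.141, 0.0, 1.508]
ft_force: [1.2, -1.1, -0.4]
opening: 0.996
```

Request:
carry_out:
  moves:
    - {"dx":-0.042,"dy":0.022,"dz":0,"twist":0}
    - {"dx":-0.084,"dy":0.045,"dz":0,"twist":0}
    - {"dx":-0.126,"dy":0.067,"dz":0,"twist":0}
    - {"dx":-0.168,"dy":0.09,"dz":0,"twist":0}
    - {"dx":-0.21,"dy":0.112,"dz":0,"twist":0}

```text
t: 1.6
eef_pos: [452.2, 166.5, 214.7]
tcp_rot: [3.141, -0.0, 1.512]
ft_force: [0.5, -0.2, 0.2]
opening: 1.0
```

Request:
carry_out:
  moves:
    - {"dx":-0.039,"dy":0.021,"dz":0,"twist":0}
    - {"dx":-0.039,"dy":0.021,"dz":0.04,"twist":0}
    - {"dx":-0.039,"dy":0.021,"dz":0.08,"twist":0}
    - {"dx":-0.039,"dy":0.021,"dz":0.12,"twist":0}
    - {"dx":-0.039,"dy":0.021,"dz":0.12,"twist":0}

```text
t: 2.1
eef_pos: [468.1, 127.5, 91.1]
tcp_rot: [-3.134, 0.001, 1.511]
ft_force: [-0.6, -0.2, 0.7]
opening: 0.999
```

Run:
```python
from h import *
print(state()["eef_pos"],state()["tcp_rot"],state()["joints"].round(2))
p,_=read_camera("scene");cv2.imwrite("pics/s1.png",cv2.resize(p[110:240,200:370,::-1],None,fx=4,fy=4,interpolation=cv2.INTER_CUBIC))
```

```text
[468.12661876 127.54769833  91.05620216] [-3.13402997e+00  1.39412757e-03  1.51091382e+00] [0.13 0.48 2.02 0.   0.65 0.19]
```

View pics/s1.png

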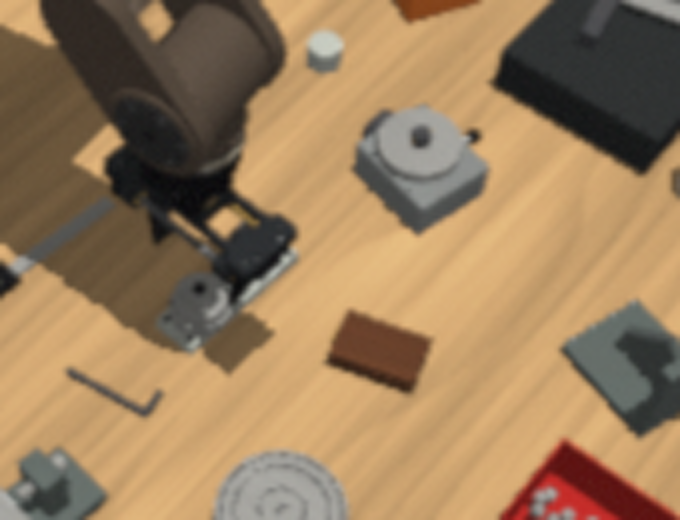

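The gripper stands over the stack with the jaws across the plate. Descending onto the ring.

Request:
carry_out:
  moves:
    - {"dx":0,"dy":0.001,"dz":0.025,"twist":0}
    - {"dx":0,"dy":0.001,"dz":0.05,"twist":0}
    - {"dx":0,"dy":0.001,"dz":0.06,"twist":0}
    - {"dx":0,"dy":0.001,"dz":0.06,"twist":0}
    - {"dx":0,"dy":0.001,"dz":0.06,"twist":0}

```text
t: 2.65
eef_pos: [472.0, 128.2, 36.0]
tcp_rot: [3.14, -0.0, 1.51]
ft_force: [-0.4, 0.5, -0.6]
opening: 0.999
```

Request:
carry_out:
  moves:
    - {"dx":0,"dy":0,"dz":0.006,"twist":0}
    - {"dx":0,"dy":0,"dz":0.006,"twist":0}

```text
t: 2.85
eef_pos: [471.5, 128.0, 29.0]
tcp_rot: [3.141, -0.0, 1.509]
ft_force: [0.3, 0.1, -0.8]
opening: 1.0
```

Request:
carry_out:
  moves:
    - {"dx":0,"dy":0,"dz":0,"twist":0}
    - {"dx":0,"dy":0,"dz":0,"twist":0}
    - {"dx":0,"dy":0,"dz":0,"twist":0}
    - {"dx":0,"dy":0,"dz":0,"twist":0}
    - {"dx":0,"dy":0,"dz":0,"twist":0}
  grip: 0.04

```text
t: 3.35
eef_pos: [471.2, 128.0, 28.6]
tcp_rot: [-3.141, -0.0, 1.509]
ft_force: [-0.9, 0.8, -0.7]
opening: 0.638
```

Request:
carry_out:
  moves:
    - {"dx":0,"dy":0,"dz":0,"twist":0}
    - {"dx":0,"dy":0,"dz":0,"twist":0}
    - {"dx":0,"dy":0,"dz":0,"twist":0}
    - {"dx":0,"dy":0,"dz":0,"twist":0}
    - {"dx":0,"dy":0,"dz":0,"twist":0}

```text
t: 3.85
eef_pos: [471.1, 127.9, 28.6]
tcp_rot: [-3.141, -0.0, 1.509]
ft_force: [-2.0, -0.6, 2.1]
opening: 0.586
```

Request:
carry_out:
  moves:
    - {"dx":0,"dy":0,"dz":-0.015,"twist":0}
    - {"dx":0,"dy":0,"dz":-0.035,"twist":0}
    - {"dx":0,"dy":0,"dz":-0.06,"twist":0}
    - {"dx":0,"dy":0,"dz":-0.09,"twist":0}
    - {"dx":0,"dy":0,"dz":-0.11,"twist":0}

```text
t: 4.35
eef_pos: [471.8, 128.0, 140.3]
tcp_rot: [3.14, -0.0, 1.509]
ft_force: [0.8, -0.1, -1.9]
opening: 0.588
```

Request:
carry_out:
  moves:
    - {"dx":0.03,"dy":0.004,"dz":0,"twist":0}
    - {"dx":0.07,"dy":0.01,"dz":0,"twist":0}
    - {"dx":0.11,"dy":0.016,"dz":0,"twist":0}
    - {"dx":0.15,"dy":0.022,"dz":0,"twist":0}
    - {"dx":0.19,"dy":0.028,"dz":0,"twist":0}

```text
t: 4.85
eef_pos: [511.1, 317.6, 138.5]
tcp_rot: [3.141, -0.0, 1.509]
ft_force: [0.8, -0.0, -0.6]
opening: 0.592
```

Request:
carry_out:
  moves:
    - {"dx":0.035,"dy":0.005,"dz":0,"twist":0}
    - {"dx":0.07,"dy":0.01,"dz":0,"twist":0}
    - {"dx":0.095,"dy":0.013,"dz":0,"twist":0}
    - {"dx":0.095,"dy":0.013,"dz":0,"twist":0}
    - {"dx":0.095,"dy":0.013,"dz":0,"twist":0}

```text
t: 5.35
eef_pos: [529.4, 409.9, 137.9]
tcp_rot: [-3.141, 0.001, 1.51]
ft_force: [0.9, 0.2, -2.7]
opening: 0.589
```

Run:
```python
from h import *
print(state()["eef_pos"],state()["tcp_rot"],state()["opening"])
p,_=read_camera("scene");cv2.imwrite("pics/s2.png",cv2.resize(p[80:230,220:390,::-1],None,fx=3.5,fy=3.5,interpolation=cv2.INTER_CUBIC))
```

```text
[529.39043628 409.88499993 137.93383991] [-3.14097876e+00  5.72608132e-04  1.51004936e+00] 0.5891081124791019
```

View pics/s2.png

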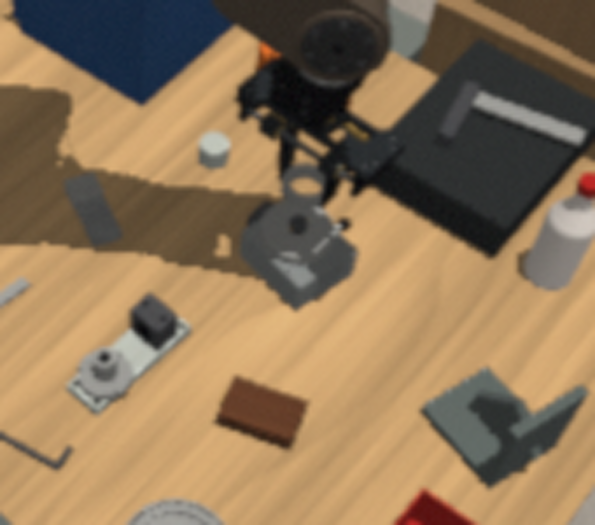

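The ring is held level at about (303,180), over the nose at (298,225). The hub and block have stayed on the plate. Lowering.

Request:
carry_out:
  moves:
    - {"dx":0,"dy":0,"dz":0.02,"twist":0}
    - {"dx":0,"dy":0,"dz":0.04,"twist":0}
    - {"dx":0,"dy":0,"dz":0.055,"twist":0}
    - {"dx":0,"dy":0,"dz":0.064,"twist":0}
    - {"dx":0,"dy":0,"dz":0.064,"twist":0}

```text
t: 5.9
eef_pos: [529.5, 409.2, 73.6]
tcp_rot: [-3.14, 0.001, 1.509]
ft_force: [-0.4, 0.2, -0.8]
opening: 0.588
```

Request:
carry_out:
  moves:
    - {"dx":0,"dy":0,"dz":0.001,"twist":0}
    - {"dx":0,"dy":0,"dz":0.002,"twist":0}
    - {"dx":0,"dy":0,"dz":0.003,"twist":0}
    - {"dx":0,"dy":0,"dz":0.003,"twist":0}

```text
t: 6.3
eef_pos: [529.8, 410.0, 72.0]
tcp_rot: [3.141, -0.0, 1.509]
ft_force: [0.0, -0.3, -2.0]
opening: 0.593
```

Request:
carry_out:
  moves:
    - {"dx":0,"dy":0,"dz":0.001,"twist":0}
    - {"dx":0,"dy":0,"dz":0.0015,"twist":0}
    - {"dx":0,"dy":0,"dz":0.0015,"twist":0}

```text
t: 6.6
eef_pos: [529.7, 409.9, 70.1]
tcp_rot: [-3.142, -0.0, 1.509]
ft_force: [-0.8, -0.7, -1.8]
opening: 0.589
```

Request:
carry_out:
  moves:
    - {"dx":0,"dy":0,"dz":0.0007,"twist":0}
    - {"dx":0,"dy":0,"dz":0.0007,"twist":0}

```text
t: 6.8
eef_pos: [529.8, 409.9, 69.7]
tcp_rot: [3.141, -0.0, 1.509]
ft_force: [0.0, -0.5, 0.7]
opening: 0.59
```

Request:
carry_out:
  moves:
    - {"dx":0,"dy":0,"dz":0,"twist":0}
    - {"dx":0,"dy":0,"dz":0,"twist":0}
    - {"dx":0,"dy":0,"dz":0,"twist":0}
    - {"dx":0,"dy":0,"dz":0,"twist":0}
    - {"dx":0,"dy":0,"dz":0,"twist":0}
  grip: 0.095

```text
t: 7.3
eef_pos: [529.7, 409.9, 69.5]
tcp_rot: [3.142, -0.0, 1.509]
ft_force: [-1.3, 0.7, 0.5]
opening: 0.95
```

Request:
carry_out:
  moves:
    - {"dx":0,"dy":0,"dz":0,"twist":0}
    - {"dx":0,"dy":0,"dz":-0.02,"twist":0}
    - {"dx":0,"dy":0,"dz":-0.05,"twist":0}
    - {"dx":0,"dy":0,"dz":-0.08,"twist":0}
    - {"dx":0,"dy":0,"dz":-0.08,"twist":0}

```text
t: 7.8
eef_pos: [531.1, 410.8, 153.6]
tcp_rot: [3.136, -0.004, 1.509]
ft_force: [1.1, -0.4, -0.1]
opening: 0.999
```

```bash
cat > m2.py <<'E'
from h import *
p,X=cloud("top")
Xh=X.copy();Xh[X[...,1]>165]=np.nan
for n,a,b in(("boss",52,62),("flange",20,30)):rep(n,Xh,(350,290,420,365),a,b)
rep("block",X,(310,300,362,360),53,65)
rep("plate",X,(300,300,420,360),10,20)
print(state()["eef_pos"])
E
python3 m2.py
```

```text
boss 64 mean [469.1 126.4  57.9] rect [469.1 126.5] [24.7 25.3] 89.3 circ [469.5 126.5] 13.4
flange 238 mean [468.5 125.9  25.4] rect [469.5 130.2] [62.6 71. ] 7.0 circ [463.6 127.2] 37.9
block 166 mean [472.7 209.6  59.2] rect [473.1 209.7] [33.9 45.5] 85.3 circ [473.1 209.5] 26.5
plate 324 mean [472.2 180.4  15.4] rect [472.4 168.4] [160.   50.4] 86.7 circ [473.2 167.8] 82.0
[530.33910415 410.31448559 151.41338563]
```

Request:
carry_out:
  moves:
    - {"dx":-0.045,"dy":-0.0065,"dz":0,"twist":0}
    - {"dx":-0.09,"dy":-0.013,"dz":0,"twist":0}
    - {"dx":-0.135,"dy":-0.02,"dz":0,"twist":0}
    - {"dx":-0.18,"dy":-0.0265,"dz":0,"twist":0}
    - {"dx":-0.225,"dy":-0.033,"dz":0,"twist":0}

```text
t: 8.35
eef_pos: [481.8, 185.7, 148.5]
tcp_rot: [-3.14, 0.0, 1.51]
ft_force: [1.1, -0.6, -1.0]
opening: 0.999
```

Request:
carry_out:
  moves:
    - {"dx":-0.04,"dy":-0.0065,"dz":0,"twist":0}
    - {"dx":-0.061,"dy":-0.0095,"dz":0,"twist":0}
    - {"dx":-0.061,"dy":-0.0095,"dz":0.03,"twist":0}
    - {"dx":-0.061,"dy":-0.0095,"dz":0.06,"twist":0}
    - {"dx":-0.061,"dy":-0.0095,"dz":0.06,"twist":0}

```text
t: 8.85
eef_pos: [467.7, 126.5, 86.3]
tcp_rot: [-3.135, 0.001, 1.509]
ft_force: [-0.7, -0.7, -0.0]
opening: 1.0
```

Request:
carry_out:
  moves:
    - {"dx":0,"dy":0,"dz":0,"twist":0}
    - {"dx":0,"dy":0,"dz":0.025,"twist":0}
    - {"dx":0,"dy":0,"dz":0.045,"twist":0}
    - {"dx":0,"dy":0,"dz":0.056,"twist":0}
    - {"dx":0,"dy":0,"dz":0.056,"twist":0}

```text
t: 9.35
eef_pos: [469.6, 127.2, 33.2]
tcp_rot: [-3.141, 0.0, 1.509]
ft_force: [-0.4, -0.4, 0.0]
opening: 0.996
```

Request:
carry_out:
  moves:
    - {"dx":0,"dy":0,"dz":0.003,"twist":0}
    - {"dx":0,"dy":0,"dz":0.003,"twist":0}
    - {"dx":0,"dy":0,"dz":0.003,"twist":0}

```text
t: 9.65
eef_pos: [470.0, 127.1, 31.1]
tcp_rot: [3.141, -0.0, 1.509]
ft_force: [-0.2, -1.0, 0.6]
opening: 0.999
```

Request:
carry_out:
  moves:
    - {"dx":0,"dy":0,"dz":0,"twist":0}
    - {"dx":0,"dy":0,"dz":0,"twist":0}
    - {"dx":0,"dy":0,"dz":0,"twist":0}
    - {"dx":0,"dy":0,"dz":0,"twist":0}
    - {"dx":0,"dy":0,"dz":0,"twist":0}
  grip: 0.012

```text
t: 10.15
eef_pos: [469.7, 127.0, 30.4]
tcp_rot: [-3.142, -0.0, 1.509]
ft_force: [-0.1, 0.0, -0.3]
opening: 0.636
```

Request:
carry_out:
  moves:
    - {"dx":0,"dy":0,"dz":0,"twist":0}
    - {"dx":0,"dy":0,"dz":0,"twist":0}
    - {"dx":0,"dy":0,"dz":0,"twist":0}
    - {"dx":0,"dy":0,"dz":0,"twist":0}
    - {"dx":0,"dy":0,"dz":0,"twist":0}

```text
t: 10.65
eef_pos: [469.5, 127.0, 30.4]
tcp_rot: [-3.141, 0.0, 1.509]
ft_force: [-1.5, 0.6, 0.2]
opening: 0.29
```

Request:
carry_out:
  moves:
    - {"dx":0,"dy":0,"dz":0,"twist":0}
    - {"dx":0,"dy":0,"dz":0,"twist":0}
    - {"dx":0,"dy":0,"dz":0,"twist":0}
    - {"dx":0,"dy":0,"dz":0,"twist":0}
    - {"dx":0,"dy":0,"dz":0,"twist":0}

```text
t: 11.15
eef_pos: [469.5, 127.0, 30.4]
tcp_rot: [-3.141, 0.0, 1.509]
ft_force: [-1.9, 0.3, 0.5]
opening: 0.286
```

Request:
carry_out:
  moves:
    - {"dx":0,"dy":0,"dz":-0.015,"twist":0}
    - {"dx":0,"dy":0,"dz":-0.035,"twist":0}
    - {"dx":0,"dy":0,"dz":-0.06,"twist":0}
    - {"dx":0,"dy":0,"dz":-0.09,"twist":0}
    - {"dx":0,"dy":0,"dz":-0.11,"twist":0}

```text
t: 11.65
eef_pos: [470.2, 127.1, 142.0]
tcp_rot: [3.14, -0.0, 1.509]
ft_force: [0.6, 0.6, -3.5]
opening: 0.29
```

Request:
carry_out:
  moves:
    - {"dx":-0.012,"dy":0.022,"dz":0,"twist":0}
    - {"dx":-0.029,"dy":0.053,"dz":0,"twist":0}
    - {"dx":-0.048,"dy":0.0875,"dz":0,"twist":0}
    - {"dx":-0.067,"dy":0.122,"dz":0,"twist":0}
    - {"dx":-0.086,"dy":0.157,"dz":0,"twist":0}

```text
t: 12.15
eef_pos: [622.4, 30.5, 140.1]
tcp_rot: [3.141, -0.0, 1.509]
ft_force: [0.0, -0.3, -2.8]
opening: 0.29
```

Request:
carry_out:
  moves:
    - {"dx":-0.018,"dy":0.032,"dz":0,"twist":0}
    - {"dx":-0.0345,"dy":0.063,"dz":0,"twist":0}
    - {"dx":-0.0345,"dy":0.063,"dz":0,"twist":0}
    - {"dx":-0.0345,"dy":0.063,"dz":0,"twist":0}
    - {"dx":-0.0345,"dy":0.063,"dz":0,"twist":0}

```text
t: 12.65
eef_pos: [681.1, -6.3, 140.0]
tcp_rot: [-3.141, -0.0, 1.509]
ft_force: [-0.1, 1.0, -3.3]
opening: 0.291
```

Run:
```python
from h import *
print(state()["eef_pos"],state()["tcp_rot"],state()["opening"])
p,X=cloud("top")
rep("ring top",X,(200,250,300,350),81.5,92);rep("boss?",X,(380,150,500,300),130,170)
p,_=read_camera("scene");cv2.imwrite("pics/s3.png",cv2.resize(p[100:270,200:370,::-1],None,fx=3.5,fy=3.5,interpolation=cv2.INTER_CUBIC))
```

```text
[681.12933177  -6.31307995 140.00987819] [-3.14054325e+00 -2.15982016e-04  1.50949809e+00] 0.29091474514314997
ring top 135 mean [531.1 409.1  84.5] rect [531.  408.8] [54.5 52.5] 69.6 circ [531.8 408.7] 27.9
boss? 0
```

View pics/s3.png

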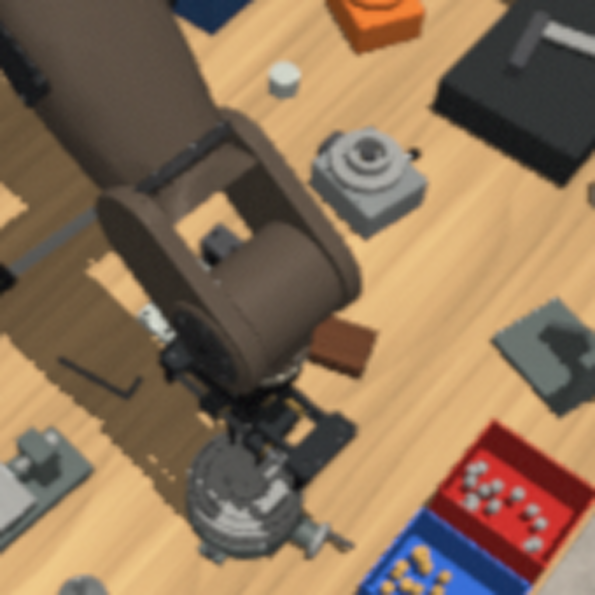

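The ring sits flat round the nose: picture (370,155), top z 84.5, within 2 mm of the axis. The hub hangs over the rotary disc at (240,465). Lowering.

Request:
carry_out:
  moves:
    - {"dx":0,"dy":0,"dz":0.02,"twist":0}
    - {"dx":0,"dy":0,"dz":0.04,"twist":0}
    - {"dx":0,"dy":0,"dz":0.053,"twist":0}
    - {"dx":0,"dy":0,"dz":0.057,"twist":0}
    - {"dx":0,"dy":0,"dz":0.057,"twist":0}

```text
t: 13.25
eef_pos: [681.7, -6.5, 83.3]
tcp_rot: [-3.141, -0.0, 1.51]
ft_force: [-0.2, 0.2, -2.4]
opening: 0.287
```

Request:
carry_out:
  moves:
    - {"dx":0,"dy":0,"dz":0.0,"twist":0}
    - {"dx":0,"dy":0,"dz":0.001,"twist":0}
    - {"dx":0,"dy":0,"dz":0.002,"twist":0}
    - {"dx":0,"dy":0,"dz":0.002,"twist":0}
    - {"dx":0,"dy":0,"dz":0.002,"twist":0}

```text
t: 13.75
eef_pos: [681.9, -6.8, 81.6]
tcp_rot: [3.141, -0.0, 1.509]
ft_force: [-0.9, 0.6, -3.1]
opening: 0.292
```

Request:
carry_out:
  moves:
    - {"dx":0,"dy":0,"dz":0.001,"twist":0}
    - {"dx":0,"dy":0,"dz":0.002,"twist":0}
    - {"dx":0,"dy":0,"dz":0.002,"twist":0}

```text
t: 14.05
eef_pos: [681.9, -6.8, 79.5]
tcp_rot: [3.142, -0.0, 1.509]
ft_force: [-0.5, 0.8, -2.1]
opening: 0.29
```

Request:
carry_out:
  moves:
    - {"dx":0,"dy":0,"dz":0.0005,"twist":0}
    - {"dx":0,"dy":0,"dz":0.0005,"twist":0}

```text
t: 14.25
eef_pos: [681.9, -6.7, 79.5]
tcp_rot: [3.141, -0.0, 1.509]
ft_force: [-2.2, 0.0, 4.0]
opening: 0.286
```

Request:
carry_out:
  moves:
    - {"dx":0,"dy":0,"dz":0,"twist":0}
    - {"dx":0,"dy":0,"dz":0,"twist":0}
    - {"dx":0,"dy":0,"dz":0,"twist":0}
    - {"dx":0,"dy":0,"dz":0,"twist":0}
    - {"dx":0,"dy":0,"dz":0,"twist":0}
  grip: 0.095

```text
t: 14.75
eef_pos: [681.9, -6.7, 78.9]
tcp_rot: [3.142, -0.0, 1.509]
ft_force: [-0.2, 0.8, 0.1]
opening: 0.651
```

Request:
carry_out:
  moves:
    - {"dx":0,"dy":0,"dz":0,"twist":0}
    - {"dx":0,"dy":0,"dz":-0.015,"twist":0}
    - {"dx":0,"dy":0,"dz":-0.035,"twist":0}
    - {"dx":0,"dy":0,"dz":-0.06,"twist":0}
    - {"dx":0,"dy":0,"dz":-0.08,"twist":0}

```text
t: 15.25
eef_pos: [682.2, -6.8, 161.5]
tcp_rot: [3.14, -0.0, 1.509]
ft_force: [-1.2, 0.5, 0.3]
opening: 0.993
```

Request:
carry_out:
  moves:
    - {"dx":0.02,"dy":-0.022,"dz":0,"twist":0}
    - {"dx":0.05,"dy":-0.055,"dz":0,"twist":0}
    - {"dx":0.08,"dy":-0.088,"dz":0,"twist":0}
    - {"dx":0.11,"dy":-0.12,"dz":0,"twist":0}
    - {"dx":0.14,"dy":-0.153,"dz":0,"twist":0}

```text
t: 15.75
eef_pos: [536.7, 143.4, 160.2]
tcp_rot: [3.14, -0.0, 1.509]
ft_force: [1.3, -0.0, -0.2]
opening: 0.997
```

Request:
carry_out:
  moves:
    - {"dx":0.03,"dy":-0.032,"dz":0,"twist":0}
    - {"dx":0.063,"dy":-0.069,"dz":0,"twist":0}
    - {"dx":0.063,"dy":-0.069,"dz":0.03,"twist":0}
    - {"dx":0.063,"dy":-0.069,"dz":0.07,"twist":0}
    - {"dx":0.063,"dy":-0.069,"dz":0.07,"twist":0}

```text
t: 16.25
eef_pos: [471.1, 209.4, 86.7]
tcp_rot: [-3.137, 0.002, 1.51]
ft_force: [0.2, -0.1, -0.5]
opening: 0.998
```

Run:
```python
from h import *
print(state()["eef_pos"])
p,X=cloud("top")
rep("hub boss",X,(390,165,490,280),100,112);rep("flange",X,(390,165,490,280),71,79)
```

```text
[471.06540985 209.36432214  86.71297557]
hub boss 64 mean [682.9  -7.2 106.9] rect [683.3  -7.5] [26.1 27.2] 34.3 circ [684.3  -8. ] 14.8
flange 212 mean [680.2  -6.3  74.9] rect [679.2  -0.9] [62.8 95.3] 29.3 circ [670.2  -7.5] 50.5
```

Request:
carry_out:
  moves:
    - {"dx":0,"dy":0,"dz":0.0,"twist":0}
    - {"dx":0,"dy":0,"dz":0.03,"twist":0}
    - {"dx":0,"dy":0,"dz":0.05,"twist":0}
    - {"dx":0,"dy":0,"dz":0.062,"twist":0}
    - {"dx":0,"dy":0,"dz":0.062,"twist":0}

```text
t: 16.8
eef_pos: [473.1, 209.4, 27.1]
tcp_rot: [-3.141, 0.0, 1.509]
ft_force: [-0.1, 0.2, 0.8]
opening: 1.001
```

Request:
carry_out:
  moves:
    - {"dx":0,"dy":0,"dz":0,"twist":0}
    - {"dx":0,"dy":0,"dz":0,"twist":0}
    - {"dx":0,"dy":0,"dz":0,"twist":0}
    - {"dx":0,"dy":0,"dz":0,"twist":0}
    - {"dx":0,"dy":0,"dz":0,"twist":0}
  grip: 0.03

```text
t: 17.3
eef_pos: [472.9, 209.6, 27.2]
tcp_rot: [3.141, -0.0, 1.509]
ft_force: [0.8, 0.2, -0.4]
opening: 0.634
```

Request:
carry_out:
  moves:
    - {"dx":0,"dy":0,"dz":0,"twist":0}
    - {"dx":0,"dy":0,"dz":0,"twist":0}
    - {"dx":0,"dy":0,"dz":0,"twist":0}
    - {"dx":0,"dy":0,"dz":0,"twist":0}
    - {"dx":0,"dy":0,"dz":0,"twist":0}

```text
t: 17.8
eef_pos: [472.5, 209.5, 27.0]
tcp_rot: [-3.141, 0.0, 1.509]
ft_force: [-2.7, 0.1, 3.6]
opening: 0.484
```

Request:
carry_out:
  moves:
    - {"dx":0,"dy":0,"dz":-0.015,"twist":0}
    - {"dx":0,"dy":0,"dz":-0.035,"twist":0}
    - {"dx":0,"dy":0,"dz":-0.065,"twist":0}
    - {"dx":0,"dy":0,"dz":-0.1,"twist":0}
    - {"dx":0,"dy":0,"dz":-0.12,"twist":0}

```text
t: 18.3
eef_pos: [473.2, 209.6, 148.8]
tcp_rot: [3.14, -0.001, 1.509]
ft_force: [1.1, 0.1, -4.3]
opening: 0.485
```

Request:
carry_out:
  moves:
    - {"dx":-0.03,"dy":0.003,"dz":0,"twist":0}
    - {"dx":-0.07,"dy":0.008,"dz":0,"twist":0}
    - {"dx":-0.11,"dy":0.0125,"dz":0,"twist":0}
    - {"dx":-0.15,"dy":0.017,"dz":0,"twist":0}
    - {"dx":-0.19,"dy":0.022,"dz":0,"twist":0}

```text
t: 18.8
eef_pos: [482.7, 17.0, 146.5]
tcp_rot: [-3.141, -0.0, 1.509]
ft_force: [0.3, -0.1, -3.7]
opening: 0.481
```

Request:
carry_out:
  moves:
    - {"dx":-0.04,"dy":0.0045,"dz":0,"twist":0}
    - {"dx":-0.08,"dy":0.009,"dz":0,"twist":0}
    - {"dx":-0.12,"dy":0.0135,"dz":0,"twist":0}
    - {"dx":-0.16,"dy":0.018,"dz":0,"twist":0}
    - {"dx":-0.195,"dy":0.022,"dz":0,"twist":0}

```text
t: 19.3
eef_pos: [492.7, -179.4, 146.4]
tcp_rot: [-3.141, -0.0, 1.509]
ft_force: [-0.1, 0.4, -5.1]
opening: 0.48
```

Request:
carry_out:
  moves:
    - {"dx":0,"dy":0,"dz":0,"twist":1.5}
    - {"dx":0,"dy":0,"dz":0,"twist":1.5}
    - {"dx":0,"dy":0,"dz":0,"twist":1.5}

```text
t: 19.6
eef_pos: [492.7, -176.7, 146.5]
tcp_rot: [-3.141, -0.001, 1.484]
ft_force: [-0.8, -0.5, -4.6]
opening: 0.484
```

Run:
```python
from h import *
print(state()["eef_pos"],state()["tcp_rot"],state()["opening"])
p,_=read_camera("scene");cv2.imwrite("pics/s4.png",cv2.resize(p[120:340,110:330,::-1],None,fx=2.7,fy=2.7,interpolation=cv2.INTER_CUBIC))
```

```text
[ 492.67892467 -176.71876599  146.54534682] [-3.14069842e+00 -5.80730401e-04  1.48380524e+00] 0.4840941348267756
```

View pics/s4.png

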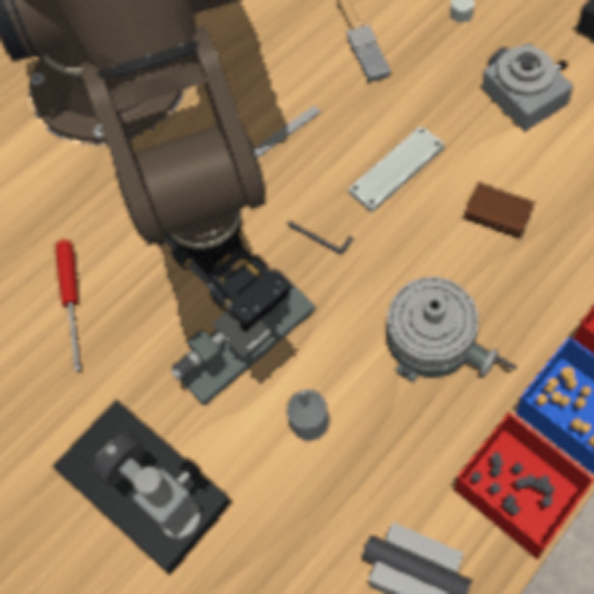

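Ring and hub are seated at (525,65) and (432,310). The plate lies bare at (398,168). The block is held over the micrometer rest at (240,320). Lowering.

Request:
carry_out:
  moves:
    - {"dx":0,"dy":0,"dz":0.02,"twist":0}
    - {"dx":0,"dy":0,"dz":0.04,"twist":0}
    - {"dx":0,"dy":0,"dz":0.06,"twist":0}
    - {"dx":0,"dy":0,"dz":0.075,"twist":0}
    - {"dx":0,"dy":0,"dz":0.083,"twist":0}

```text
t: 20.15
eef_pos: [492.8, -176.3, 62.9]
tcp_rot: [-3.14, -0.001, 1.485]
ft_force: [0.8, -0.2, -4.7]
opening: 0.484
```

Request:
carry_out:
  moves:
    - {"dx":0,"dy":0,"dz":0,"twist":0}
    - {"dx":0,"dy":0,"dz":0,"twist":0}
    - {"dx":0,"dy":0,"dz":0.001,"twist":0}
    - {"dx":0,"dy":0,"dz":0.001,"twist":0}
    - {"dx":0,"dy":0,"dz":0.001,"twist":0}

```text
t: 20.65
eef_pos: [493.2, -177.6, 63.3]
tcp_rot: [3.141, 0.0, 1.483]
ft_force: [0.8, 0.2, -4.6]
opening: 0.485
```

Request:
carry_out:
  moves:
    - {"dx":0,"dy":0,"dz":0.001,"twist":0}
    - {"dx":0,"dy":0,"dz":0.0025,"twist":0}
    - {"dx":0,"dy":0,"dz":0.0025,"twist":0}

```text
t: 20.95
eef_pos: [492.9, -177.5, 60.2]
tcp_rot: [-3.141, -0.0, 1.483]
ft_force: [-0.5, -0.3, -4.4]
opening: 0.482
```

Request:
carry_out:
  moves:
    - {"dx":0,"dy":0,"dz":0.0005,"twist":0}
    - {"dx":0,"dy":0,"dz":0.0005,"twist":0}

```text
t: 21.15
eef_pos: [493.0, -177.5, 60.0]
tcp_rot: [3.142, -0.0, 1.483]
ft_force: [0.2, -0.3, -3.2]
opening: 0.483
```

Request:
carry_out:
  moves:
    - {"dx":0,"dy":0,"dz":0.0005,"twist":0}
    - {"dx":0,"dy":0,"dz":0.0005,"twist":0}

```text
t: 21.35
eef_pos: [493.0, -177.5, 59.9]
tcp_rot: [3.141, 0.0, 1.483]
ft_force: [-2.5, 2.3, 4.4]
opening: 0.482
```

Request:
carry_out:
  moves:
    - {"dx":0,"dy":0,"dz":0,"twist":0}
    - {"dx":0,"dy":0,"dz":0,"twist":0}
    - {"dx":0,"dy":0,"dz":0,"twist":0}
    - {"dx":0,"dy":0,"dz":0,"twist":0}
    - {"dx":0,"dy":0,"dz":0,"twist":0}
  grip: 0.095

```text
t: 21.85
eef_pos: [493.0, -177.5, 59.4]
tcp_rot: [3.142, -0.0, 1.483]
ft_force: [-0.4, 0.4, -0.2]
opening: 0.848
```

Request:
carry_out:
  moves:
    - {"dx":0,"dy":0,"dz":0,"twist":0}
    - {"dx":0,"dy":0,"dz":-0.015,"twist":0}
    - {"dx":0,"dy":0,"dz":-0.04,"twist":0}
    - {"dx":0,"dy":0,"dz":-0.07,"twist":0}
    - {"dx":0,"dy":0,"dz":-0.09,"twist":0}

```text
t: 22.35
eef_pos: [493.3, -177.6, 151.1]
tcp_rot: [3.14, 0.0, 1.483]
ft_force: [0.7, -0.9, -0.2]
opening: 1.002
```

Request:
carry_out:
  moves:
    - {"dx":0.03,"dy":-0.005,"dz":0,"twist":0}
    - {"dx":0.07,"dy":-0.011,"dz":0,"twist":0}
    - {"dx":0.115,"dy":-0.018,"dz":0,"twist":0}
    - {"dx":0.16,"dy":-0.025,"dz":0,"twist":0}
    - {"dx":0.2,"dy":-0.0315,"dz":0,"twist":0}

```text
t: 22.85
eef_pos: [478.7, 26.4, 149.5]
tcp_rot: [3.141, -0.0, 1.483]
ft_force: [-0.5, -0.8, 0.1]
opening: 0.994
```

Run:
```python
from h import *
print(state()["eef_pos"])
p,X=cloud("top")
rep("block",X,(470,270,590,360),88,98)
rep("plate",X,(300,300,420,360),10,20)
```

```text
[478.69819494  26.35295915 149.53252391]
block 175 mean [ 494.2 -177.2   92.5] rect [ 494.3 -179.7] [99.2 45.6] 83.6 circ [ 498.5 -180.2] 49.7
plate 747 mean [472.1 168.3  15.7] rect [472.5 168.4] [160.2  50.9] 86.2 circ [474.  167.7] 81.9
```

Request:
carry_out:
  moves:
    - {"dx":0.04,"dy":-0.006,"dz":0,"twist":-1.5}
    - {"dx":0.08,"dy":-0.0125,"dz":0,"twist":-1.5}
    - {"dx":0.118,"dy":-0.0185,"dz":0,"twist":-1.5}
    - {"dx":0.118,"dy":-0.0185,"dz":0.03,"twist":-1.5}
    - {"dx":0.118,"dy":-0.0185,"dz":0.07,"twist":-1.5}

```text
t: 23.4
eef_pos: [471.9, 145.1, 80.0]
tcp_rot: [3.137, -0.001, 1.512]
ft_force: [1.1, -0.1, -0.0]
opening: 0.998
```

Request:
carry_out:
  moves:
    - {"dx":0,"dy":0,"dz":0.03,"twist":0}
    - {"dx":0,"dy":0,"dz":0.05,"twist":0}
    - {"dx":0,"dy":0,"dz":0.064,"twist":0}
    - {"dx":0,"dy":0,"dz":0.064,"twist":0}
    - {"dx":0,"dy":0,"dz":0.064,"twist":0}

```text
t: 23.9
eef_pos: [471.1, 143.7, 15.6]
tcp_rot: [-3.141, -0.0, 1.509]
ft_force: [-0.1, 0.1, 0.2]
opening: 1.001
```

Request:
carry_out:
  moves:
    - {"dx":0,"dy":0,"dz":0.003,"twist":0}
    - {"dx":0,"dy":0,"dz":0.006,"twist":0}
    - {"dx":0,"dy":0,"dz":0.006,"twist":0}
    - {"dx":0,"dy":0,"dz":0.006,"twist":0}

```text
t: 24.3
eef_pos: [471.2, 143.7, 9.7]
tcp_rot: [3.141, -0.0, 1.509]
ft_force: [-0.3, 0.9, -0.1]
opening: 0.997
```

Request:
carry_out:
  moves:
    - {"dx":0,"dy":0,"dz":0.003,"twist":0}
    - {"dx":0,"dy":0,"dz":0.005,"twist":0}
    - {"dx":0,"dy":0,"dz":0.005,"twist":0}

```text
t: 24.6
eef_pos: [471.0, 143.7, 4.1]
tcp_rot: [-3.141, 0.0, 1.509]
ft_force: [0.5, 0.6, 0.6]
opening: 1.001
```

Request:
carry_out:
  moves:
    - {"dx":0,"dy":0,"dz":0,"twist":0}
    - {"dx":0,"dy":0,"dz":0,"twist":0}
    - {"dx":0,"dy":0,"dz":0,"twist":0}
    - {"dx":0,"dy":0,"dz":0,"twist":0}
    - {"dx":0,"dy":0,"dz":0,"twist":0}
  grip: 0.035

```text
t: 25.1
eef_pos: [471.1, 143.7, 4.5]
tcp_rot: [3.141, -0.0, 1.509]
ft_force: [-0.8, 0.8, -0.2]
opening: 0.637
```

Request:
carry_out:
  moves:
    - {"dx":0,"dy":0,"dz":0,"twist":0}
    - {"dx":0,"dy":0,"dz":0,"twist":0}
    - {"dx":0,"dy":0,"dz":0,"twist":0}
    - {"dx":0,"dy":0,"dz":0,"twist":0}
    - {"dx":0,"dy":0,"dz":0,"twist":0}

```text
t: 25.6
eef_pos: [470.8, 143.7, 4.4]
tcp_rot: [-3.141, 0.0, 1.509]
ft_force: [-3.1, -0.1, 2.1]
opening: 0.523
```

Request:
carry_out:
  moves:
    - {"dx":0,"dy":0,"dz":-0.01,"twist":0}
    - {"dx":0,"dy":0,"dz":-0.03,"twist":0}
    - {"dx":0,"dy":0,"dz":-0.06,"twist":0}
    - {"dx":0,"dy":0,"dz":-0.09,"twist":0}
    - {"dx":0,"dy":0,"dz":-0.12,"twist":0}

```text
t: 26.1
eef_pos: [471.1, 143.7, 126.1]
tcp_rot: [3.141, -0.0, 1.509]
ft_force: [0.4, 1.1, -2.8]
opening: 0.522
```

Request:
carry_out:
  moves:
    - {"dx":-0.02,"dy":-0.001,"dz":-0.02,"twist":0}
    - {"dx":-0.06,"dy":-0.004,"dz":-0.03,"twist":0}
    - {"dx":-0.1,"dy":-0.007,"dz":-0.03,"twist":0}
    - {"dx":-0.14,"dy":-0.01,"dz":-0.03,"twist":0}
    - {"dx":-0.18,"dy":-0.013,"dz":-0.03,"twist":0}

```text
t: 26.6
eef_pos: [446.8, -36.6, 155.2]
tcp_rot: [3.14, 0.0, 1.51]
ft_force: [0.4, -0.1, -3.1]
opening: 0.523
```

Run:
```python
from h import *
print(state()["eef_pos"],state()["opening"])
p,_=read_camera("scene");cv2.imwrite("pics/s5.png",cv2.resize(p[100:320,130:350,::-1],None,fx=2.7,fy=2.7,interpolation=cv2.INTER_CUBIC))
p,X=cloud("top")
m=(X[...,2]>145)&(X[...,2]<175)&(np.hypot(X[...,0]-460,X[...,1]+10)<130)&(p.min(2)>110)
P=X[m];print(len(P));print(P[np.argsort(P[:,1])][::max(1,len(P)//12)].round(0))
```

```text
[446.75814977 -36.6186944  155.20327494] 0.5231285169234412
208
[[476.  19. 166.]
 [464.  28. 167.]
 [439.  32. 167.]
 [433.  35. 166.]
 [471.  39. 161.]
 [471.  42. 165.]
 [476.  45. 168.]
 [474.  47. 164.]
 [476.  50. 166.]
 [462.  53. 166.]
 [448.  57. 166.]
 [444.  60. 171.]
 [437.  62. 162.]]
```

View pics/s5.png

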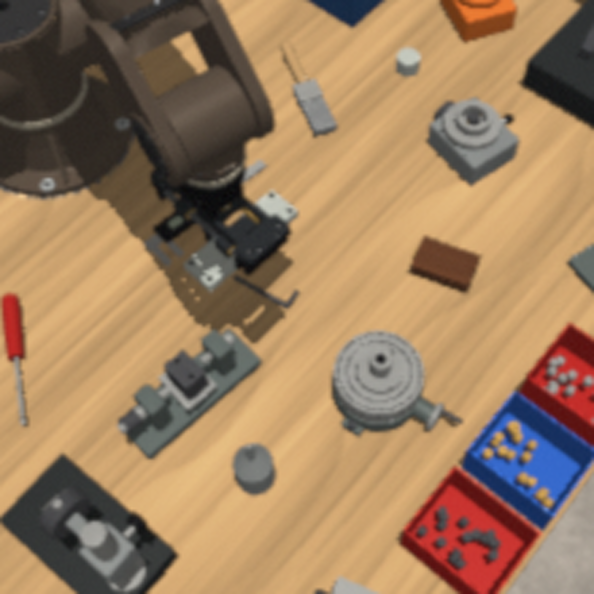

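The plate is held level (top 166 at both ends). The block sits between the anvils at (185,370). Carrying on to the front of the comparator.

Request:
carry_out:
  moves:
    - {"dx":-0.03,"dy":-0.0035,"dz":0,"twist":0}
    - {"dx":-0.07,"dy":-0.008,"dz":0,"twist":0}
    - {"dx":-0.11,"dy":-0.013,"dz":0,"twist":0}
    - {"dx":-0.15,"dy":-0.018,"dz":0,"twist":0}
    - {"dx":-0.19,"dy":-0.022,"dz":0,"twist":0}

```text
t: 27.2
eef_pos: [413.1, -224.7, 154.9]
tcp_rot: [3.141, 0.0, 1.51]
ft_force: [0.0, 0.5, -2.8]
opening: 0.522
```

Request:
carry_out:
  moves:
    - {"dx":-0.04,"dy":-0.005,"dz":0,"twist":4}
    - {"dx":-0.08,"dy":-0.01,"dz":0,"twist":11}
    - {"dx":-0.12,"dy":-0.0145,"dz":0,"twist":18}
    - {"dx":-0.155,"dy":-0.0185,"dz":0,"twist":25}
    - {"dx":-0.183,"dy":-0.022,"dz":0,"twist":32}

```text
t: 27.7
eef_pos: [379.9, -406.5, 154.8]
tcp_rot: [3.141, 0.0, 0.945]
ft_force: [1.0, 0.3, -2.7]
opening: 0.521
```

Request:
carry_out:
  moves:
    - {"dx":0,"dy":0,"dz":0,"twist":7}
    - {"dx":0,"dy":0,"dz":0,"twist":14}
    - {"dx":0,"dy":0,"dz":0,"twist":21}
    - {"dx":0,"dy":0,"dz":0,"twist":28}
    - {"dx":0,"dy":0,"dz":0,"twist":35}

```text
t: 28.2
eef_pos: [380.5, -404.4, 154.8]
tcp_rot: [3.141, -0.0, 0.335]
ft_force: [0.6, -0.1, -4.0]
opening: 0.523
```

Request:
carry_out:
  moves:
    - {"dx":0,"dy":0,"dz":0,"twist":7}
    - {"dx":0,"dy":0,"dz":0,"twist":14}
    - {"dx":0,"dy":0,"dz":0,"twist":17}
    - {"dx":0,"dy":0,"dz":0,"twist":17}
    - {"dx":0,"dy":0,"dz":0,"twist":17}

```text
t: 28.7
eef_pos: [380.4, -404.5, 154.6]
tcp_rot: [3.142, -0.0, 0.045]
ft_force: [0.1, 0.7, -3.0]
opening: 0.519
```

Run:
```python
from h import *
s=state();print(s["eef_pos"],s["tcp_rot"],s["opening"],s["joints"].round(2))
z=np.load("top0.npz");_,X=cloud("top",z["p"],z["d"])
d=X[(X[...,2]>100)&(X[...,2]<230)&(abs(X[...,1]+400)<60)&(abs(X[...,0]-560)<90)]
for a in range(100,230,10):
    q=d[(d[:,2]>=a)&(d[:,2]<a+10)]
    if len(q):print(a,len(q),q.min(0).round(0)[:2],q.max(0).round(0)[:2])
p,X=cloud("top");rep("plate",X,(560,280,700,450),158,174)
cv2.imwrite("pics/t6.png",cv2.resize(p[130:330,330:500,::-1],None,fx=3,fy=3,interpolation=cv2.INTER_CUBIC))
```

```text
[ 380.39282285 -404.50504488  154.61783044] [ 3.14154205e+00 -1.57245502e-04  4.52336013e-02] 0.5194657658839847 [-0.94  0.46  1.8   0.    0.88  0.59]
110 2 [ 526. -414.] [ 590. -379.]
120 38 [ 524. -425.] [ 626. -348.]
130 81 [ 525. -416.] [ 628. -346.]
140 179 [ 524. -424.] [ 629. -347.]
150 191 [ 524. -426.] [ 631. -372.]
160 99 [ 524. -418.] [ 616. -377.]
170 31 [ 531. -406.] [ 621. -383.]
180 22 [ 596. -407.] [ 617. -383.]
190 13 [ 596. -400.] [ 617. -384.]
200 25 [ 596. -400.] [ 621. -384.]
210 45 [ 595. -411.] [ 622. -383.]
220 45 [ 594. -410.] [ 621. -384.]
plate 24 mean [ 531.3 -409.   164.5] rect [ 531.5 -408.4] [ 9.2 22.3] 2.7 circ [ 532.3 -408.2] 11.3
```

View pics/t6.png

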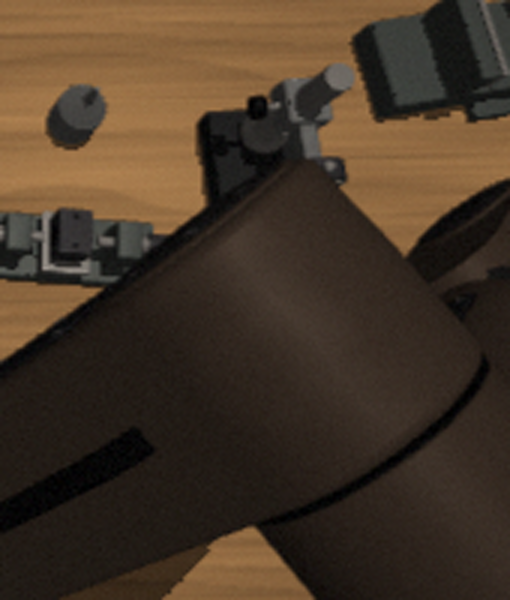

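The arm hides the plate from the top view. The dial's front face measures x = 524 and the column x = 608, which puts the probe at about (536.5, -398.5). The plate's front end is at x = 485, clear of the dial, so I can lower it here to just above the granite.

Request:
carry_out:
  moves:
    - {"dx":0,"dy":0,"dz":0.03,"twist":0}
    - {"dx":0,"dy":0,"dz":0.06,"twist":0}
    - {"dx":0,"dy":0,"dz":0.085,"twist":0}
    - {"dx":0,"dy":0,"dz":0.1,"twist":0}
    - {"dx":0,"dy":0,"dz":0.103,"twist":0}

```text
t: 29.25
eef_pos: [379.8, -404.1, 49.8]
tcp_rot: [-3.139, 0.002, 0.044]
ft_force: [0.0, -0.2, -3.3]
opening: 0.523
```

Request:
carry_out:
  moves:
    - {"dx":0,"dy":0,"dz":0,"twist":0}
    - {"dx":0,"dy":0,"dz":0,"twist":0}
    - {"dx":0,"dy":0,"dz":0.002,"twist":0}
    - {"dx":0,"dy":0,"dz":0.002,"twist":0}
    - {"dx":0,"dy":0,"dz":0.002,"twist":0}

```text
t: 29.75
eef_pos: [380.2, -404.8, 49.8]
tcp_rot: [3.141, -0.0, 0.043]
ft_force: [0.3, 0.8, -3.0]
opening: 0.522
```

Run:
```python
from h import *
s=state();print(s["eef_pos"],s["tcp_rot"],s["opening"],s["ft_force"])
p,_=read_camera("scene");cv2.imwrite("pics/s7.png",cv2.resize(p[190:350,80:260,::-1],None,fx=3.7,fy=3.7,interpolation=cv2.INTER_CUBIC))
```

```text
[ 380.23594045 -404.84382289   49.78148009] [ 3.14118291e+00 -4.02090566e-04  4.31761714e-02] 0.5223386079620475 [ 0.29896113  0.75745165 -3.04290714]
```

View pics/s7.png

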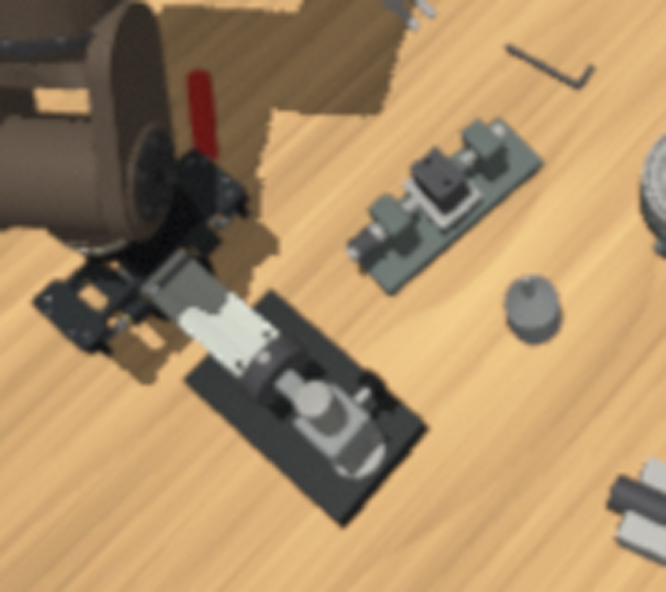

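The plate is low over the granite, level and lined up with the dial at (265,365). I'll lower it slightly, then slide it in.

Request:
carry_out:
  moves:
    - {"dx":0,"dy":0,"dz":0.002,"twist":0}
    - {"dx":0,"dy":0,"dz":0.003,"twist":0}
    - {"dx":0,"dy":0,"dz":0.003,"twist":0}

```text
t: 30.1
eef_pos: [380.1, -404.7, 46.2]
tcp_rot: [-3.141, 0.0, 0.043]
ft_force: [-0.1, 0.9, -2.8]
opening: 0.522
```

Request:
carry_out:
  moves:
    - {"dx":0.008,"dy":0,"dz":0,"twist":0}
    - {"dx":0.016,"dy":0,"dz":0,"twist":0}
    - {"dx":0.024,"dy":0,"dz":0,"twist":0}
    - {"dx":0.032,"dy":0,"dz":0,"twist":0}
    - {"dx":0.04,"dy":0,"dz":0,"twist":0}

```text
t: 30.6
eef_pos: [421.0, -402.9, 46.3]
tcp_rot: [-3.141, -0.0, 0.043]
ft_force: [-0.2, -0.5, -1.7]
opening: 0.523
```

Free so far, with about 2 mm under the plate and 7 mm to the probe.

Request:
carry_out:
  moves:
    - {"dx":0.008,"dy":0,"dz":0,"twist":0}
    - {"dx":0.016,"dy":0,"dz":0,"twist":0}
    - {"dx":0.024,"dy":0,"dz":0,"twist":0}
    - {"dx":0.032,"dy":0,"dz":0,"twist":0}
    - {"dx":0.038,"dy":0,"dz":0,"twist":0}

```text
t: 31.1
eef_pos: [458.8, -401.4, 46.4]
tcp_rot: [-3.142, -0.0, 0.043]
ft_force: [-0.2, 0.8, -2.8]
opening: 0.525
```

Request:
carry_out:
  moves:
    - {"dx":0,"dy":0,"dz":0.001,"twist":0}
    - {"dx":0,"dy":0,"dz":0.001,"twist":0}
    - {"dx":0,"dy":0,"dz":0.0015,"twist":0}
    - {"dx":0,"dy":0,"dz":0.0015,"twist":0}

```text
t: 31.5
eef_pos: [457.8, -401.4, 44.8]
tcp_rot: [-3.141, 0.0, 0.043]
ft_force: [-0.3, 0.7, -3.1]
opening: 0.519
```

Request:
carry_out:
  moves:
    - {"dx":0,"dy":0,"dz":0.0007,"twist":0}
    - {"dx":0,"dy":0,"dz":0.0007,"twist":0}
    - {"dx":0,"dy":0,"dz":0.0007,"twist":0}

```text
t: 31.8
eef_pos: [457.9, -401.5, 44.5]
tcp_rot: [3.141, -0.0, 0.043]
ft_force: [-2.4, 0.8, 2.6]
opening: 0.521
```

Run:
```python
from h import *
s=state();print(s["eef_pos"],s["ft_force"])
p,X=cloud("scene")
c=camera_info("scene")
m=(X[...,2]>45)&(X[...,2]<70)&(X[...,0]>430)&(X[...,0]<580)&(abs(X[...,1]+400)<60)&(p.min(2)>100)
P=X[m];print(len(P),P.mean(0).round(1),P.min(0).round(0),P.max(0).round(0))
cv2.imwrite("pics/s8.png",cv2.resize(p[200:340,90:250,::-1],None,fx=4,fy=4,interpolation=cv2.INTER_CUBIC))
```

```text
[ 457.93734924 -401.49834514   44.50220098] [-2.4428609   0.83404907  2.58849792]
103 [ 497.1 -402.3   54.9] [ 457. -425.   50.] [ 550. -374.   60.]
```

View pics/s8.png

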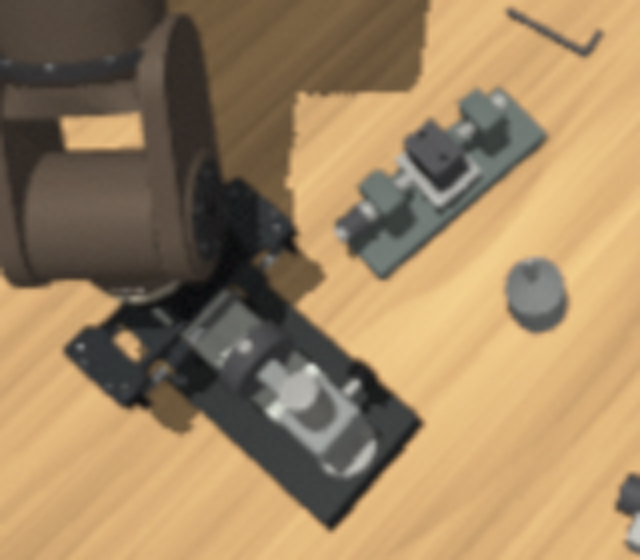

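The plate lies on the granite under the dial, at about (230,335). Contact is confirmed by the force going from -3 to +2.6 N. Releasing and withdrawing.

Request:
carry_out:
  moves:
    - {"dx":0,"dy":0,"dz":0,"twist":0}
    - {"dx":0,"dy":0,"dz":0,"twist":0}
    - {"dx":0,"dy":0,"dz":0,"twist":0}
    - {"dx":0,"dy":0,"dz":0,"twist":0}
    - {"dx":0,"dy":0,"dz":0,"twist":0}
  grip: 0.08

```text
t: 32.35
eef_pos: [458.1, -401.4, 44.2]
tcp_rot: [-3.142, -0.0, 0.043]
ft_force: [-0.1, 0.2, 0.6]
opening: 0.831
```

Request:
carry_out:
  moves:
    - {"dx":0,"dy":0,"dz":0,"twist":0}
    - {"dx":0,"dy":0,"dz":-0.01,"twist":0}
    - {"dx":0,"dy":0,"dz":-0.025,"twist":0}
    - {"dx":-0.01,"dy":0,"dz":-0.045,"twist":0}
    - {"dx":-0.03,"dy":0,"dz":-0.075,"twist":0}

```text
t: 32.85
eef_pos: [428.3, -402.3, 120.2]
tcp_rot: [-3.141, 0.0, 0.044]
ft_force: [0.2, -0.8, 1.2]
opening: 0.841
```

Request:
carry_out:
  moves:
    - {"dx":-0.03,"dy":0.02,"dz":-0.02,"twist":0}
    - {"dx":-0.05,"dy":0,"dz":-0.05,"twist":0}
    - {"dx":-0.05,"dy":-0.03,"dz":-0.08,"twist":0}
    - {"dx":-0.05,"dy":-0.07,"dz":-0.1,"twist":0}
    - {"dx":-0.05,"dy":-0.11,"dz":-0.12,"twist":0}

```text
t: 33.35
eef_pos: [372.9, -293.8, 241.5]
tcp_rot: [3.14, -0.001, 0.042]
ft_force: [0.8, 0.4, -0.1]
opening: 0.84
```

Request:
carry_out:
  moves:
    - {"dx":0,"dy":-0.04,"dz":0,"twist":0}
    - {"dx":0,"dy":-0.08,"dz":0,"twist":0}
    - {"dx":0,"dy":-0.12,"dz":0,"twist":0}
    - {"dx":0,"dy":-0.16,"dz":0,"twist":0}
    - {"dx":0,"dy":-0.2,"dz":0,"twist":0}

```text
t: 33.85
eef_pos: [364.4, -93.7, 240.5]
tcp_rot: [3.141, -0.002, 0.043]
ft_force: [1.9, 1.1, 0.2]
opening: 0.841
```

Request:
carry_out:
  moves:
    - {"dx":0,"dy":-0.04,"dz":0,"twist":0}
    - {"dx":0,"dy":-0.08,"dz":0,"twist":0}
    - {"dx":0,"dy":-0.12,"dz":0,"twist":0}
    - {"dx":0,"dy":-0.12,"dz":0,"twist":0}
    - {"dx":0,"dy":-0.12,"dz":0,"twist":0}

```text
t: 34.35
eef_pos: [359.6, 25.4, 240.2]
tcp_rot: [3.141, -0.002, 0.046]
ft_force: [0.5, 1.3, 0.5]
opening: 0.842
```

Run:
```python
from h import *
s=state();print(s["eef_pos"],s["opening"],s["t"])
p,X=cloud("top")
g=p.min(2)
m=sel(X,(570,200,700,370),50,59)&(g>60)
Q=X.copy();Q[~m]=np.nan;rep("plate",Q,(0,0,768,576),40,70)
rep("ring",X,(200,250,300,350),81.5,92)
rep("hub boss",X,(390,165,490,280),100,112)
Xb=X.copy();Xb[abs(X[...,1]+177.5)>24]=np.nan
rep("block",Xb,(470,270,590,360),88,98)
cv2.imwrite("pics/t9.png",cv2.resize(p[100:270,300:460,::-1],None,fx=3.4,fy=3.4,interpolation=cv2.INTER_CUBIC))
```

```text
[359.59067509  25.35597765 240.18976268] 0.8424417474212952 34.35
plate 550 mean [ 465.9 -399.1   55.4] rect [ 483.8 -399.5] [159.7  52.1] 2.4 circ [ 484.3 -399.3] 82.6
ring 134 mean [530.6 408.5  84.4] rect [530.9 408.7] [53.1 52.1] 16.1 circ [530.6 408.5] 27.8
hub boss 65 mean [683.   -7.4 106.3] rect [683.4  -7.4] [25.1 26.7] 16.6 circ [684.3  -7.8] 14.1
block 173 mean [ 494.3 -176.4   92.8] rect [ 494.6 -176.9] [34.7 46.7] 84.6 circ [ 495.3 -177. ] 27.3
```

View pics/t9.png

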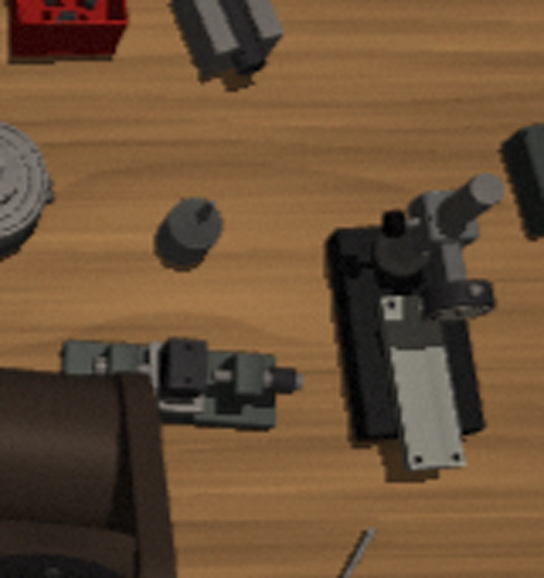

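The plate lies at (425,385) on the granite, centred at (484,-399.5). That puts the probe 53 mm along it and about 2 mm off its centreline. All four parts check out, so I'm handing in.

```bash
python3 -c "
from cell import *
print(job_done())"
```

```text
the job is handed in; nothing more can be done
None
```

I took the stack apart, set all four parts on their gauges and handed the job in at about 34 s. The hand-in gave no verdict. No contact force in the printed readings went above about 5 N, and I saw no contact with the dial.

The last top-camera check, good to about 2 mm, showed everything inside tolerance:

| Part | Position found | Limit |
|---|---|---|
| Ring | about 1.5 mm from the nose axis, flat (top at 84.4 mm) | 10 mm |
| Hub | about 2 mm from the disc centre (boss top at 106.3 mm) | 12 mm |
| Block | about 2 mm off the anvil line and 1 mm from midway, square within about 1° | 12 mm, 10 mm and 0.2 rad |
| Plate | flat on the granite (top at 55.4 mm), probe about 53 mm along it and 2 mm off its centreline | ±70 mm and ±17 mm |

- **Probe position:** I never saw the probe itself. I worked it out from the dial's front face, the column and the granite edges, which agreed within about 2 mm.
- **Failed checks:** none failed or disagreed. The first two move calls were rejected for missing keys and moved nothing.

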